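# Let the grate of a corn grill down by its ratchet lever

### The job

The next ears of corn are to lie right down over the coals: let the grill's grate down to its lowest setting. Press the red thumb pad of the ratchet pawl down with the fingertips until the pawl is out of the teeth, keep it pressed while you push the lever down past all the teeth to its stop, then let go so that the pawl springs back in below the last tooth. Do not lift the lever, and leave the bottle, the jar and the ear of corn standing or lying where they are.

Things in the scene. Friction and masses are not known exactly. Their poses are not given: they have to be found in the camera images.
- grill: Charcoal grill, fixed to the counter. Origin on the counter right below the lever's shaft; z up, -x the way the lever points seen from above, y along the shaft. Its dark steel trough (rim 138 mm above the counter) fills x = -165 to -22 mm, y = +55 to +455 mm; the steel grate lies above it and goes down with the lever.
- quadrant: Fixed zinc arc plate round the shaft, 8 mm thick, 87 mm radius, ratchet teeth inside the arc. Axes as the grill's. They catch the lever at joint values 0, 0.14, 0.28 and 0.42 (none below 0.44): pushed down with the pawl not pressed, it goes only to the next of these (up to 0.04 past it when pushed hard).
- shaft (a point): The lever's pivot: point on the shaft's axis, 105 mm above the grill's origin, same axes. The lever swings about this y axis, in this x-z plane. 'Out' below means along the lever's middle line away from here, 'up' square to that line.
- lever (a joint): Lever angle (rad), growing as it goes down; elevation above level = 0.454 - value. Lower stop 0.58, upper stop -0.17; starts in 0 to 0.26. Green flat bar 20 mm high, black rubber grip 29 mm thick, 183 to 285 mm out. Stiff: it stays where left; with the pawl pressed, about 7 N down on the thumb pad moves it.
- pawl (a joint): Pawl angle on the lever (rad), growing as the thumb pad is pressed down towards the lever, turning the same way as the lever. -0.03 to 0.15: nose in or on the teeth; above 0.17: out of them; 0.24: fully pressed, about 5 N on the pad. Springs back when let go. Its pin is 60 mm out and 18 mm up from the shaft.
- thumb_pad (a point): Centre of the top face of the pawl's red thumb pad, 45 mm along the lever, 36 mm wide, 5 mm lip at its outer end, between the quadrant and the black grip. 140 mm out, 50 mm up with the pawl at 0; 145 mm out, 30 mm up when fully pressed; at y = -3 mm from the shaft point. Face slopes up outwards 0.11 rad more than the lever (pawl 0), 0.13 less (pressed). Free space above.
- lever_grip (a point): Top of the lever's black rubber grip, 235 mm out from the shaft, 15 mm up from the lever's middle line. The job does not need it.
- bottle_mid (a point): Centre (half-way up) of a small upright water bottle with a blue cap, 60 mm across, 160 mm tall: a bystander.
- jar_mid (a point): Centre of an upright chilli jar with a yellow lid, 68 mm across, 85 mm tall: a bystander.
- cob_mid (a point): Centre of an ear of corn in its green husk lying on the counter, 55 mm thick and 210 mm long along its x axis: a bystander.

How it is judged (in metres and radians):
On the way, in this order (a step that is already met when the one before it is completed fails the run):
1. the pawl is pressed out of the teeth (value of joint pawl above 0.18 rad), for 0.05 s.
2. the lever is pushed down past the last tooth to its stop (value of joint lever above 0.53 rad), for 0.1 s.
At the end, for the whole second after the job is handed in: The lever rests within 0.05 rad of its lower stop (joint above 0.53), the pawl has sprung back in below the last tooth (joint below 0.09), and the bottle, the jar and the ear of corn are within 30 mm of where they were (value of joint lever above 0.53 rad and value of joint pawl below 0.09 rad and velocity of joint lever between -0.05 and 0.05 rad/s and distance of each of bottle_mid, jar_mid, cob_mid from where it was at the start of the episode below 0.03 m); the robot touches nothing.
It fails at once if the lever is lifted by more than about one tooth (distance of lever_grip from where it was at the start of the episode above 0.036 m and value of joint lever below 0.12 rad).
It fails at once if the water bottle is moved, lifted or knocked over (distance of bottle_mid from where it was at the start of the episode above 0.03 m).
It fails at once if the chilli jar is moved, lifted or knocked over (distance of jar_mid from where it was at the start of the episode above 0.03 m).
It fails at once if the ear of corn is moved, lifted or knocked over (distance of cob_mid from where it was at the start of the episode above 0.03 m).
It also fails if it takes over 35 s, if anything falls off the work surface, if the arm or the gripper's body presses on something with over 40 N, if the wrist force passes 120 N, or if a joint passes its speed limit or range.

### The arm

A 6-joint arm with a two-finger parallel gripper is mounted at the origin on the work surface. World frame = base frame: x ahead of the robot, y to its left, z up, the work surface at z = 0. Lengths are in m, angles in degrees, forces in N, time in s.
With the tool pointing down it reaches from about 0.275 to 1 m from the base axis. Payload 8.4 kg.
Tool frame: the origin (TCP) lies at the very end of the fingers, on their centre line; the grasp point (between the pads) lies 19 mm behind it (bot.grasp_offset is the distance from the TCP to the grasp point, in m); z points along the fingers, y is the line along which they close (so a half turn about z gives the same grasp; the last joint's range is limited). The gripper opens to 85 mm and grips with 20 to 120 N. Pads are 22 mm wide; open, the fingers measure 114 mm over their backs; the gripper's body (76 mm by 85 mm) begins 54 mm behind the grasp point. The pads swing forward as they close: fully open they stand 13 mm farther back than shut.
Start: joints at [-63.335, 20.225, 93.587, -0, 66.188, -0.138], TCP at [0.282, -0.558, 0.231] pointing down, gripper open.
Joint ranges: [-150.9, 150.9], [-52.94, 120.26], [3.33, 152.33], [-74.26, 254.26], [0, 154.13], [-172.89, 172.89]. Speed limits (degrees/s): [127.2, 127.2, 159.86, 180, 180, 180].

### API

Orientations are given as a 3x3 rotation matrix whose columns are the frame's x, y, z axes.
In Python, from bench import bot gives the robot as it stands.
- The arm moves only by the shell command python3 -m crank 'ROWS'. ROWS is a JSON object of lists of equal length, an entry for each row: "fingers": the closure, from 0 (fully open) to 1 (shut); "xyz": the shift along the tool's x, y, z each as a share of 0.5 m, from -1 to 1, a list of three; "twist": the turn, a rotation vector about the tool's x, y, z each as a share of 90 degrees, from -1 to 1, a list of three. A call has 1 to 8 rows; each row is the pose to reach, as a shift and turn from the pose commanded when the call began, along the tool's axes at that moment; what a row does not reach only later rows make up. A row lasts 1/10 s, in which the tool goes at most 50 mm and 8.59 degrees, less where a joint would pass 70% of its speed; a pose out of reach is approached as far as the arm can. A call with a number of a shift or a turn outside -1 to 1 is refused whole. A call with a gripper value outside its range is refused whole. The fingers move at their own pace and stop on an object; the grip force is fixed at half the most. Time passes only in rows, so rows that repeat a pose let the fingers close. It gives the time, the measured TCP pose, the force, the opening and the grip force at its end, in the units of the state.
- bot.observe(): the state, without advancing time (a new reading comes with each control period).
- bot.camera(name): name is "side" or "top"; returns the picture (384x512x3 uint8, blue, green, red); there is no depth.
- bot.camera_info(name): a dict with "intrinsics" (3x3 intrinsics, pixels), "R" (3x3) and "t" (3): a world point X has camera coordinates R X + t. Camera axes: x right, y down, z forward; pixel columns grow to the right and rows downward; lengths in m; the calibration is good to about 2 mm. A picture is of the moment at which its call begins. camera_info takes no time and is no camera call.
- bot.sign_off(): hands the job in; it is judged then, once.
The state is a dict: "clock": time; "joints": joint angles; "joint_velocities": joint speeds; "effort": joint torques, N m; "ee_pos": TCP position; "eef_rot": TCP orientation; "ft_force": force on the tool from outside, world axes, zero at the start; "torque": the same for the moment, N m; "width": finger opening in m; "finger_force": force on a finger pad.
Only numpy, scipy, OpenCV 4.12 (cv2) and the standard library are available. Lean on these libraries where they do the work, as an engineer would, in place of code of your own. Each camera call takes 0.05 s, during which the arm holds its last target. There are 200 camera calls.

## Working session

There is one attempt and no reset: what is moved stays moved. The work goes in short steps, Python scripts to look and compute and a shell command to move; the robot and the scene stay as the last step left them, time stands still between calls to the robot, and variables do not carry over. Pictures are saved under pics/ and viewed, at most 10 in all, crops included, and the job is handed in when it is done.

```bash
mkdir -p pics; python3 - <<'E'
from bench import bot
import cv2
for n in ("side","top"):
    i=bot.camera_info(n); print(n,i)
    cv2.imwrite(f"pics/{n}0.png",bot.camera(n))
s=bot.observe();print(s["clock"],s["ee_pos"],s["eef_rot"],s["width"])
E
```

```text
side {'intrinsics': array([[360.09042481,   0.        , 260.95036453],
       [  0.        , 360.09042481, 191.61024448],
       [  0.        ,   0.        ,   1.        ]]), 'R': array([[ 0.99353868, -0.11209637,  0.01775648],
       [-0.03783771, -0.47465856, -0.87935633],
       [ 0.10700092,  0.87300267, -0.47583311]]), 't': array([-0.57829079,  0.1439711 ,  0.78629074])}
top {'intrinsics': array([[385.78651162,   0.        , 250.15953452],
       [  0.        , 385.78651162, 195.3096878 ],
       [  0.        ,   0.        ,   1.        ]]), 'R': array([[-0.0246188 , -0.99966996, -0.00734093],
       [-0.99497884,  0.02521453, -0.09685732],
       [ 0.09701045,  0.00491956, -0.9952712 ]]), 't': array([-0.05365942,  0.55790232,  0.92244853])}
0.1 [ 0.28163252 -0.55746074  0.23063005] [[ 8.92566370e-01  4.50915682e-01 -5.68398250e-04]
 [ 4.50916040e-01 -8.92565604e-01  1.16981176e-03]
 [ 2.01537387e-05 -1.30043452e-03 -9.99999154e-01]] 0.08558556149043771
```

View pics/side0.png

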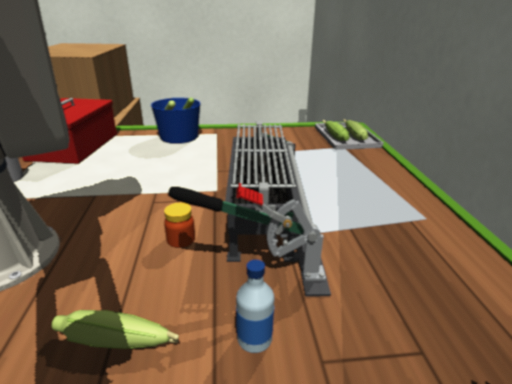

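View pics/top0.png

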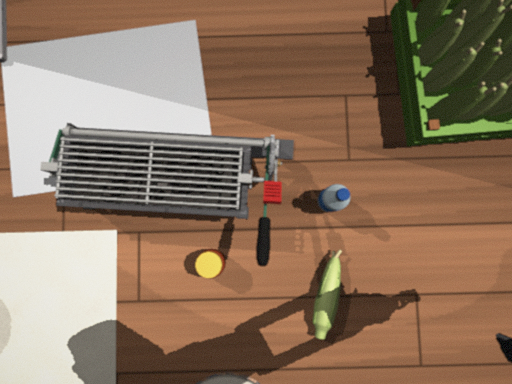

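The side view shows the lever pointing toward the robot, with the grip at about (195,198) and the red pad at about (250,194). In the top view the pad is near (273,192), the grip near (264,240) and the bottle near (335,198). I'll enlarge both views.

```bash
python3 - <<'E'
import cv2
s=cv2.imread("pics/side0.png")[170:290,160:340]; t=cv2.imread("pics/top0.png")[120:280,190:360]
cv2.imwrite("pics/s1.png",cv2.resize(s,None,fx=4.4,fy=4.4,interpolation=cv2.INTER_CUBIC))
cv2.imwrite("pics/t1.png",cv2.resize(t,None,fx=3.7,fy=3.7,interpolation=cv2.INTER_CUBIC))
E
```

```text
(no output)
```

View pics/s1.png

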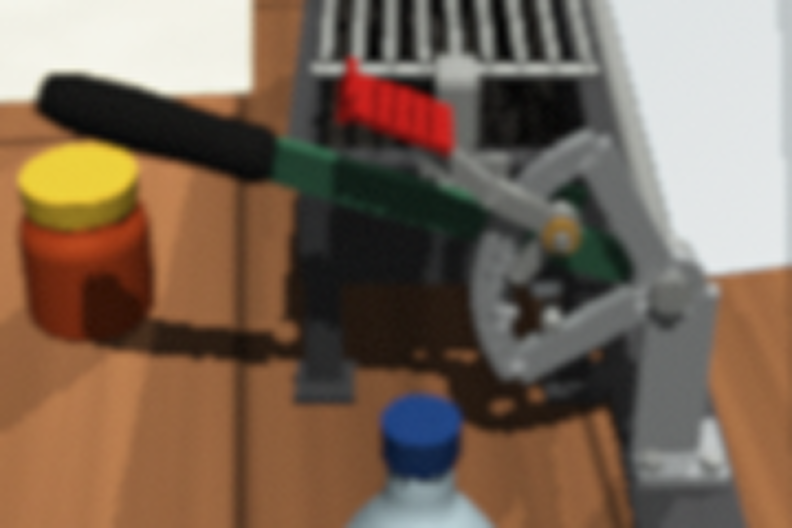

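View pics/t1.png

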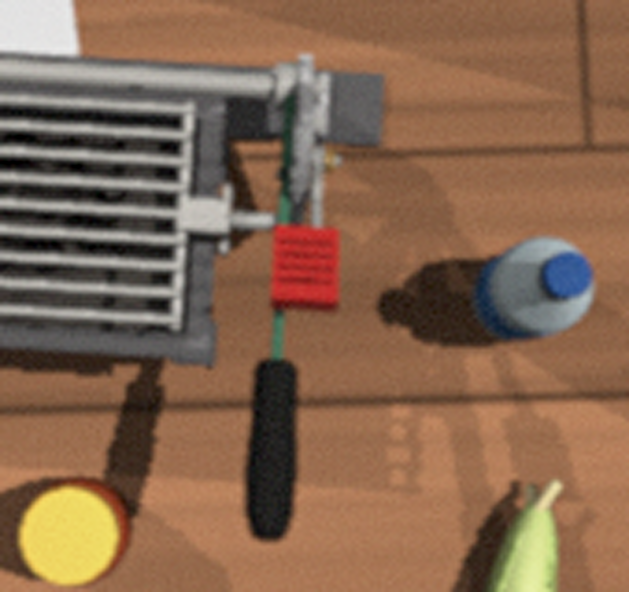

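```bash
cat > geo.py <<'E'
import numpy as np
from bench import bot
from scipy.optimize import least_squares
C={n:bot.camera_info(n) for n in("side","top")}
def proj(n,X):
    c=C[n];p=c["intrinsics"]@(c["R"]@X+c["t"]);return p[:2]/p[2]
def tri(ps,pt):
    return least_squares(lambda X:np.r_[proj("side",X)-ps,proj("top",X)-pt],[.5,0,.1])
S=lambda u,v:np.array([160+(u+.5)/4.4-.5,170+(v+.5)/4.4-.5])
T=lambda u,v:np.array([190+(u+.5)/3.7-.5,120+(v+.5)/3.7-.5])
def world(P,out,up,y):
    gx,gy,yaw,q=P;e=.454-q
    X=np.array([-out*np.cos(e)+up*np.sin(e),y,.105+out*np.sin(e)+up*np.cos(e)])
    c,s=np.cos(yaw),np.sin(yaw)
    return np.array([gx+c*X[0]-s*X[1],gy+s*X[0]+c*X[1],X[2]])
E
python3 - <<'E'
from geo import *
for n,a,b in (("pad",S(400,108),T(306,266)),("gripout",S(48,95),T(268,536)),("gripin",S(258,150),T(277,364)),("bottlecap",S(422,412),T(566,276)),("jarlid",S(79,172),T(70,536))):
    r=tri(a,b);print(n,r.x.round(4),"res",r.fun.round(1))
O=[("side",S(400,108),.14,.05,-.003),("top",T(306,266),.14,.05,-.003),("top",T(268,536),.285,0,0),("side",S(48,95),.284,.006,0),
("side",S(258,150),.183,0,-.0),("top",T(277,364),.183,.0,0)]
r=least_squares(lambda P:np.concatenate([proj(n,world(P,o,u,y))-p for n,p,o,u,y in O]),[.7,-.05,0,.15])
P=r.x;print(P,r.fun.round(1))
print("pad",world(P,.14,.05,-.003),"pressed at stop",world([*P[:3],.58],.145,.03,-.003))
for n,o,u,y in(("side",0,0,-.015),("top",0,0,-.0),("side",.06,.018,-.015)):print(n,proj(n,world(P,o,u,y)))
print(S(670,293),T(300,80),S(562,232))
E
```

```text
pad [ 0.5466 -0.1134  0.1962] res [-0.1  0.   0.  -0.1]
gripout [ 0.4017 -0.0886  0.1951] res [-0.2  0.  -0.  -0.2]
gripin [ 0.4907 -0.097   0.1695] res [ 1.6 -0.1  0.1  1.8]
bottlecap [ 0.5411 -0.2632  0.1608] res [-0.1  0.  -0.  -0.2]
jarlid [0.3948 0.0303 0.0865] res [ 0.2 -0.   0.   0.2]
[ 0.66518314 -0.12312001 -0.13367081  0.13746865] [ 0.7 -0.8 -1.5 -0.9 -0.8  2.3 -1.5 -2.2  2.9  4.1  1.4  0.8]
pad [ 0.54835002 -0.11043615  0.19609414] pressed at stop [ 0.51847967 -0.10641941  0.11654048]
side [312.29864279 239.86592927]
top [273.02718924 144.0321616 ]
side [286.29424021 223.43943261]
[311.88636364 236.20454545] [270.71621622 141.25675676] [287.34090909 222.34090909]
```

```bash
python3 - <<'E'
from geo import *
O=[("side",S(400,108),.14,.05,-.003),("top",T(306,266),.14,.05,-.003),("top",T(268,536),.285,0,0),("side",S(48,95),.284,.006,0),
("top",T(277,364),.183,.0,0),("top",T(300,80),0,0,0)]
r=least_squares(lambda P:np.concatenate([proj(n,world(P,o,u,y))-p for n,p,o,u,y in O]),[.7,-.05,0,.15])
P=r.x;print(P,r.fun.round(1));p=world(P,.14,.05,-.003);print(p)
np.save("P.npy",P)
s=bot.observe();R=np.array(s["eef_rot"]);d=np.r_[p[:2],.25]-s["ee_pos"]
print((R.T@d)/.5, "turn",(np.degrees(np.arctan2(R[1,0],R[0,0])-P[2]))/90)
E
```

```text
[ 0.66867297 -0.12022297 -0.11795652  0.15727465] [ 1.5 -0.  -2.2 -1.5 -0.3  1.4 -0.6  0.6  1.1 -0.1  1.   1.3]
[ 0.54988629 -0.10916695  0.19374959]
[ 0.8831551  -0.55839395 -0.03799599] turn 0.37289869136454395
```

```bash
python3 -m crank '{"fingers":[1,1,1,1,1,1,1,1],"xyz":[[0.1,-0.06,-0.04],[0.2,-0.12,-0.04],[0.29,-0.18,-0.04],[0.38,-0.24,-0.04],[0.47,-0.3,-0.04],[0.56,-0.35,-0.04],[0.64,-0.4,-0.04],[0.72,-0.455,-0.04]],"twist":[[0,0,0.07],[0,0,0.14],[0,0,0.21],[0,0,0.28],[0,0,0.34],[0,0,0.37],[0,0,0.37],[0,0,0.37]]}'
python3 - <<'E'
from geo import *
P=np.load("P.npy");p=world(P,.14,.05,-.003)
s=bot.observe();R=np.array(s["eef_rot"]);d=np.r_[p[:2],.25]-s["ee_pos"]
print((R.T@d)/.5, "turn",(np.degrees(np.arctan2(R[1,0],R[0,0])-P[2]))/90)
E
```

```text
clock: 0.9
ee_pos: [0.4869, -0.2155, 0.2512]
eef_rot: [[0.994, -0.113, -0.0], [-0.113, -0.994, -0.0], [-0.0, 0.0, -1.0]]
ft_force: [0.3, -1.4, 0.5]
width: 0.0001
finger_force: 0.0
[ 0.10101249 -0.22558005  0.00237118] turn 0.0027942521065669177
```

```bash
python3 -m crank '{"fingers":[1,1,1,1,1,1],"xyz":[[0.03,-0.07,0],[0.06,-0.14,0],[0.09,-0.2,0],[0.101,-0.226,0.02],[0.101,-0.226,0.05],[0.101,-0.226,0.05]],"twist":[[0,0,0],[0,0,0],[0,0,0],[0,0,0],[0,0,0],[0,0,0]]}'
python3 - <<'E'
from bench import bot
import cv2,numpy as np
f=lambda i:cv2.resize(i,None,fx=4,fy=4,interpolation=cv2.INTER_CUBIC)
a=f(bot.camera("side")[150:270,170:270]);b=f(bot.camera("top")[130:250,220:320])
cv2.imwrite("pics/c2.png",np.hstack([a,b]))
E
```

```text
clock: 1.5
ee_pos: [0.5476, -0.1105, 0.2237]
eef_rot: [[0.994, -0.112, -0.004], [-0.112, -0.994, 0.001], [-0.004, -0.0, -1.0]]
ft_force: [-0.2, 0.2, 0.2]
width: 0.0001
finger_force: 0.0
```

View pics/c2.png

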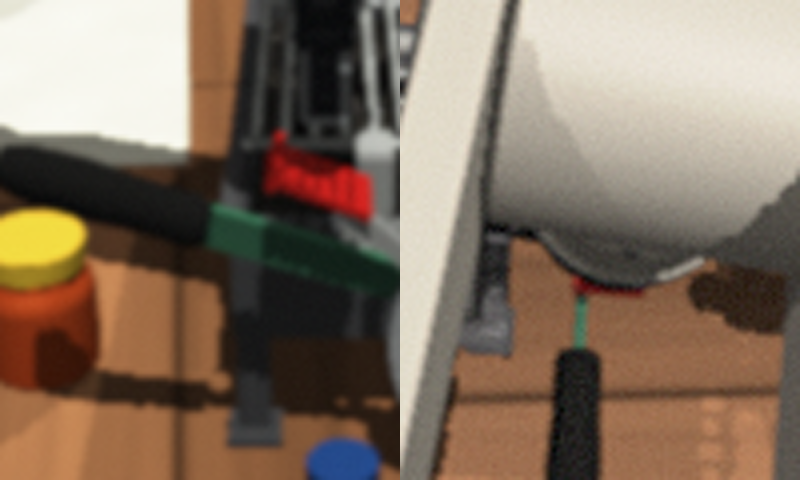

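The pad in the side view is at about crop (320,180). The arm hides it from the top camera, and the dark fingers are hard to see against the grate, so I need a wider side view.

```bash
python3 - <<'E'
from geo import *
import cv2
i=bot.camera("side");print(proj("side",np.array(bot.observe()["ee_pos"])))
g=i[90:230,180:330];g=cv2.convertScaleAbs(g,alpha=1.5,beta=30)
cv2.imwrite("pics/c3.png",cv2.resize(g,None,fx=4.2,fy=4.2,interpolation=cv2.INTER_CUBIC))
E
```

```text
[251.71492363 178.73101251]
```

View pics/c3.png

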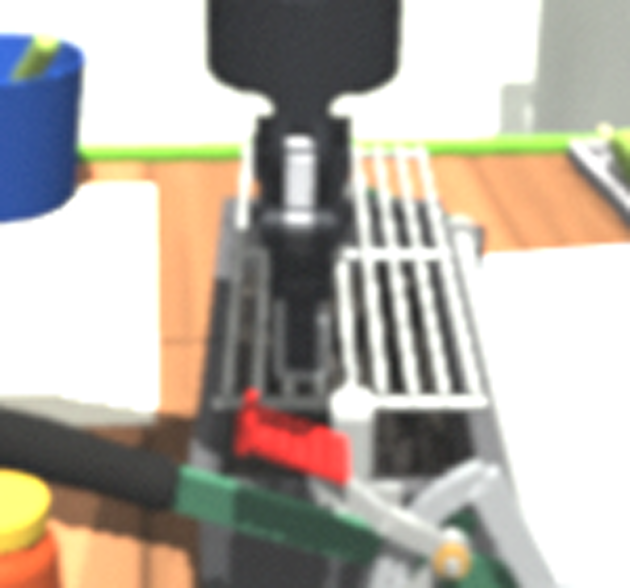

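The finger tip shows at crop (302,375), which is image (252,179). That matches the projected TCP, and it sits right over the pad. Next I compute the press path.

```bash
python3 - <<'E'
from geo import *
P=np.load("P.npy");s=bot.observe();R=np.array(s["eef_rot"])
def pad(q,a):
    # pad centre from pin (60,18): rotates down with a
    v0=np.array([.08,.032]);c,n=np.cos(a),np.sin(a);v=[c*v0[0]+n*v0[1],-n*v0[0]+c*v0[1]]
    return world([*P[:3],q],.06+v[0],.018+v[1],-.003)
for q,a in((P[3],0),(P[3],.12),(P[3],.24),(.2,.24),(.25,.24),(.3,.24),(.35,.24),(.4,.24),(.45,.24),(.5,.24),(.55,.24),(.58,.24),(.62,.24)):
    p=pad(q,a);print(round(q,2),a,p.round(4),((R.T@(p-s["ee_pos"]))/.5).round(3))
E
```

```text
0.16 0 [ 0.5499 -0.1092  0.1937] [ 0.001 -0.005  0.065]
0.16 0.12 [ 0.5439 -0.1085  0.1853] [-0.011 -0.005  0.082]
0.16 0.24 [ 0.5391 -0.1079  0.1762] [-0.02  -0.005  0.1  ]
0.2 0.24 [ 0.5361 -0.1075  0.1706] [-0.026 -0.005  0.111]
0.25 0.24 [ 0.5331 -0.1072  0.1639] [-0.032 -0.005  0.125]
0.3 0.24 [ 0.5303 -0.1068  0.157 ] [-0.038 -0.005  0.139]
0.35 0.24 [ 0.5279 -0.1066  0.15  ] [-0.043 -0.005  0.153]
0.4 0.24 [ 0.5258 -0.1063  0.1429] [-0.047 -0.005  0.167]
0.45 0.24 [ 0.5241 -0.1061  0.1356] [-0.05  -0.005  0.181]
0.5 0.24 [ 0.5228 -0.106   0.1284] [-0.053 -0.005  0.196]
0.55 0.24 [ 0.5218 -0.1058  0.121 ] [-0.055 -0.005  0.211]
0.58 0.24 [ 0.5214 -0.1058  0.1166] [-0.056 -0.005  0.219]
0.62 0.24 [ 0.5211 -0.1058  0.1106] [-0.057 -0.005  0.231]
```

Press first, slowly, to just past fully pressed.

```bash
python3 -m crank '{"fingers":[1,1,1,1,1,1,1,1],"xyz":[[0.002,-0.004,0.04],[0,-0.005,0.06],[-0.006,-0.005,0.072],[-0.012,-0.005,0.082],[-0.016,-0.005,0.09],[-0.02,-0.005,0.097],[-0.02,-0.005,0.097],[-0.02,-0.005,0.097]],"twist":[[0,0,0],[0,0,0],[0,0,0],[0,0,0],[0,0,0],[0,0,0],[0,0,0],[0,0,0]]}'
python3 - <<'E'
from geo import *
import cv2
i=bot.camera("side")
g=i[130:270,180:330];g=cv2.convertScaleAbs(g,alpha=1.5,beta=30)
cv2.imwrite("pics/c4.png",cv2.resize(g,None,fx=4.2,fy=4.2,interpolation=cv2.INTER_CUBIC))
E
```

```text
clock: 2.45
ee_pos: [0.5397, -0.1075, 0.1782]
eef_rot: [[0.994, -0.113, 0.0], [-0.113, -0.994, -0.0], [0.001, 0.0, -1.0]]
ft_force: [-0.8, -2.5, 3.7]
width: -0.0
finger_force: 1.9
```

View pics/c4.png

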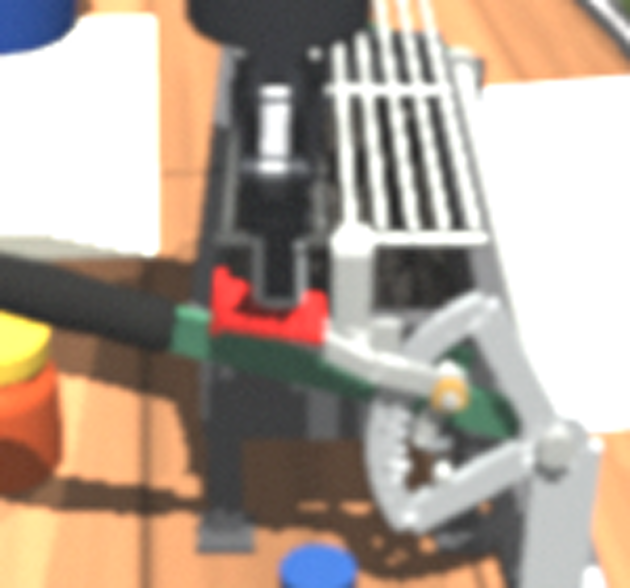

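The fingertips are centred on the red pad at crop (280,295), with the pawl swung down almost onto the lever. I'll keep pushing along the arc.

```bash
python3 -m crank '{"fingers":[1,1,1,1,1,1,1,1],"xyz":[[-0.002,0,0.008],[-0.006,0,0.018],[-0.01,0,0.028],[-0.014,0,0.038],[-0.018,0,0.048],[-0.021,0,0.058],[-0.024,0,0.068],[-0.027,0,0.078]],"twist":[[0,0,0],[0,0,0],[0,0,0],[0,0,0],[0,0,0],[0,0,0],[0,0,0],[0,0,0]]}'
```

```text
clock: 3.3
ee_pos: [0.5253, -0.1058, 0.1388]
eef_rot: [[0.994, -0.113, -0.002], [-0.113, -0.994, -0.0], [-0.002, 0.0, -1.0]]
ft_force: [-5.4, -3.6, 7.8]
width: -0.0001
finger_force: 4.0
```

```bash
python3 -m crank '{"fingers":[1,1,1,1,1,1,1,1],"xyz":[[-0.002,0,0.01],[-0.004,0,0.02],[-0.006,0,0.03],[-0.007,0,0.038],[-0.008,0,0.045],[-0.008,0,0.05],[-0.008,0,0.054],[-0.008,0,0.054]],"twist":[[0,0,0],[0,0,0],[0,0,0],[0,0,0],[0,0,0],[0,0,0],[0,0,0],[0,0,0]]}'
python3 - <<'E'
from geo import *
import cv2
i=bot.camera("side")
g=i[130:270,180:330];g=cv2.convertScaleAbs(g,alpha=1.5,beta=30)
cv2.imwrite("pics/c5.png",cv2.resize(g,None,fx=4.2,fy=4.2,interpolation=cv2.INTER_CUBIC))
E
```

```text
clock: 4.1
ee_pos: [0.5221, -0.1056, 0.1162]
eef_rot: [[0.994, -0.113, 0.0], [-0.113, -0.994, -0.001], [0.0, 0.001, -1.0]]
ft_force: [-22.0, -0.4, 59.7]
width: 0.0003
finger_force: 31.5
```

View pics/c5.png

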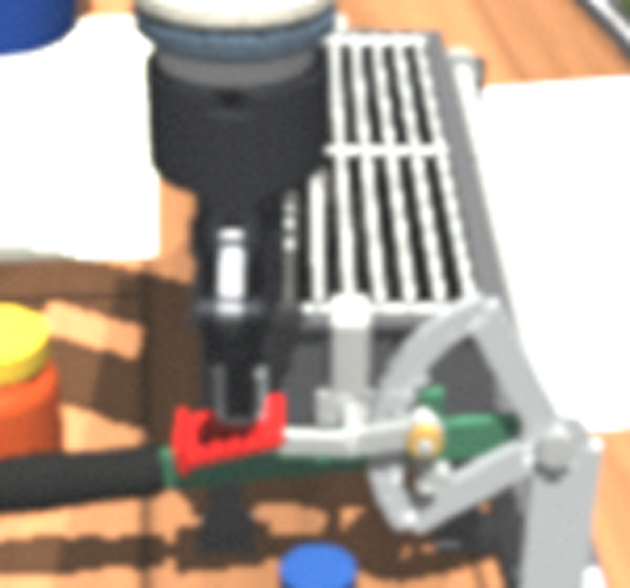

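The lever is slightly below level and against its stop: 60 N on the tool, with the TCP at z = 0.116 as predicted for the stop. Now I lift straight up.

```bash
python3 -m crank '{"fingers":[1,1,1,1,1,1,1,1],"xyz":[[0,0,-0.015],[0.004,0,-0.04],[0.006,0,-0.08],[0.006,0,-0.15],[0.006,0,-0.22],[0.006,0,-0.26],[0.006,0,-0.26],[0.006,0,-0.26]],"twist":[[0,0,0],[0,0,0],[0,0,0],[0,0,0],[0,0,0],[0,0,0],[0,0,0],[0,0,0]]}'
python3 - <<'E'
from geo import *
import cv2
i=bot.camera("side");print(bot.observe()["ft_force"])
g=cv2.convertScaleAbs(i[140:380,40:340],alpha=1.3,beta=20)
cv2.imwrite("pics/c6.png",cv2.resize(g,None,fx=2.5,fy=2.5,interpolation=cv2.INTER_CUBIC))
E
```

```text
clock: 4.95
ee_pos: [0.5252, -0.1053, 0.2416]
eef_rot: [[0.994, -0.113, 0.0], [-0.113, -0.994, 0.0], [0.0, -0.0, -1.0]]
ft_force: [0.1, 0.1, 0.1]
width: 0.0003
finger_force: 0.0
[-0.93449012  0.33747838  0.72141636]
```

View pics/c6.png

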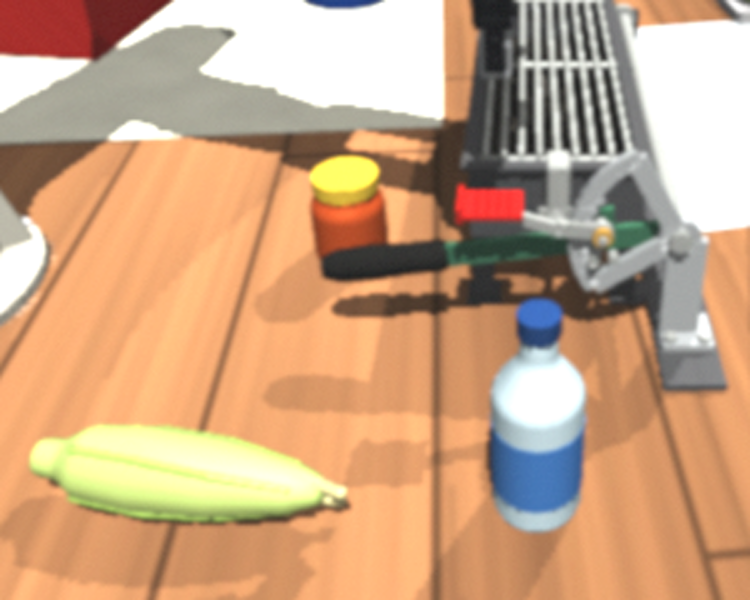

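The lever is down below level and the red pad has sprung back up, at (490,204). The bottle, jar and corn are where they were, and the gripper is clear.

```bash
python3 -c "
from bench import bot
print(bot.sign_off())"
```

```text
the job is handed in; nothing more can be done
None
```

I handed the job in with the lever at its lower stop, the pawl sprung back up, the gripper clear, and the bottle, jar and corn where they were; the hand-in returned no verdict.

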